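# Put the gem dish away and press its cover shut

### The job

Take the two-compartment dish by its upright middle wall, carry it level with both round gem boxes in it, and stand it on the floor of the open wooden box. Then lower the loose cover plate flat into the mouth of the box, without dropping it, and press it down past the two spring rollers until it sits level on its ledge all round. Do not shift the other loose things on the bench.

Things in the scene. Friction and masses are not known exactly. Their poses are not given: they have to be found in the camera images.
- stone_box: Open wooden box fixed to the bench, outside 105 (x) x 160 (y) x 94 mm high, 186 mm over the steel roller housings on its short ends. Origin: centre of underside; z up, y along the long side. Floor top at z = 4 mm. Cavity 73 (x) x 128 (y) mm; from z = 70 mm up it is 89 x 144 mm, so an 8 mm wide ledge for the cover runs all round at z = 70 mm.
- roller_a (a joint): Spring travel of the white roller in the box's +y end, m: 0 = fully out, up to 0.009 = pushed outwards. Roller 16 mm across, 40 mm long, axis along x, 81.5 mm above the bench, standing 6.5 mm out of the end wall (131 mm clear between the two). A cover laid in the mouth rests on the rollers about 18 mm too high; 5 to 10 N on its middle takes it past, and they then hold it down.
- roller_b (a joint): The same for the like roller in the box's -y end.
- dish: Light wooden carrying dish, 58 (x) x 112 (y) mm, rim 22 mm high, floor and rim 3 mm thick; origin at the centre of its underside. An upright middle wall, 10 mm thick (along y) and 46 mm wide (x), rises to 60 mm and is the handle: grip it across its 10 mm near the top. About 0.13 kg. It may stand either way round in the box, its long side along the box's.
- gem_box_1: Round clear gem box, 44 mm across, 20 mm high, loose in one compartment of the dish (the +y one); origin at the centre of its underside.
- gem_box_2: Round clear gem box, 38 mm across, 20 mm high, loose in the other compartment (-y); origin at the centre of its underside.
- cover: Loose wooden cover plate, 84 (x) x 139 (y) x 6 mm, lying flat on the bench; origin at the centre of its underside, z up. Bridge handle on top in the middle: a bar 14 mm wide (x), 64 mm long (y), 20 to 35 mm above the plate's underside; grip it across its 14 mm. About 0.16 kg. It may go in either way round, with 2.5 mm play all round in the box's mouth.
- film_can: Bystander: black film can, 34 mm across, 51 mm tall; origin at the centre of its underside. Leave it where it stands.
- whetstone: Bystander: two-layer dressing stone lying flat, 34 x 90 x 21 mm, long along its y; origin at the centre of its underside. Leave it where it stands.
- amber_bottle: Bystander: amber oil bottle, 73 mm across, 194 mm tall; origin at the centre of its underside. Leave it where it stands.
- spirit_lamp: Bystander: glass spirit lamp, 69 mm across, 83 mm tall; origin at the centre of its underside. Leave it where it stands.
- powder_jar_2: Bystander: glass jar of green powder, 51 mm across, 70 mm tall; origin at the centre of its underside. Leave it where it stands.
Mind the look-alikes: they are no part of the job. What is shaped like the gem_box_2 but yellow is not meant.

How it is judged:
By the outcome, as a careful person would: the job done as asked, in the order asked, and still so for the second after the job is handed in, with the robot touching nothing.
It also fails if it takes over 70 s, if anything falls off the work surface, if the arm or the gripper's body presses on something with over 40 N, if the wrist force passes 120 N, or if a joint passes its speed limit or range.

### The arm

A 6-joint arm with a two-finger parallel gripper is mounted at the origin on a cart in front of the work surface, level with it; the furniture and walls round the work are solid. World frame = base frame: x ahead of the robot, y to its left, z up, the work surface at z = 0. Lengths are in m, angles in rad, forces in N, time in s.
With the tool pointing down it reaches from about 0.375 to 0.9 m from the base axis. Payload 3.1 kg.
Tool frame: the origin (TCP) lies midway between the tips of the shut fingers; the grasp point (between the pads) lies 19 mm behind it (manip.hold_point_z is the distance from the TCP to the grasp point, in m); z points along the fingers, y is the direction in which the jaws open and shut (so a half turn about z gives the same grasp; the last joint's range is limited). The gripper opens to 85 mm and grips with 20 to 120 N. Pads are 22 mm wide; open, the fingers measure 114 mm over their backs; the gripper's body (76 mm by 85 mm) begins 54 mm behind the grasp point. The pads swing forward as they close: fully open they stand 13 mm farther back than shut.
Start: joints at [1.056, 0.527, 1.433, -0, 1.181, -0.178], TCP at [0.207, 0.59, 0.231] pointing down, gripper open.
Joint ranges: [-3.08, 3.08], [-0.75, 2.2], [0.22, 2.44], [-1.43, 4.57], [0, 2.65], [-2.85, 2.85]. Speed limits (rad/s): [2.79, 2.79, 3.14, 3.14, 3.14, 3.14].

### API

Orientations are given as a unit quaternion [x, y, z, w].
In Python, from station import manip gives the robot as it stands.
- The arm moves only by the tool drive_tool, never from a script. Its argument "motion" is one flat list of numbers, 7 for each row, row after row: the shift along the tool's x, y, z in mm, then the turn, a rotation vector about the tool's x, y, z in degrees, then the finger opening in mm, from 0 to 85.4. A call has 1 to 8 rows; each row is the pose to reach, as a shift and turn from the pose measured when the call began, along the tool's axes at that moment; what a row does not reach only later rows make up. A row lasts 1/8 s, in which the tool goes at most 62.5 mm and 10.7 degrees, less where a joint would pass 70% of its speed; a pose out of reach is approached as far as the arm can. A call with a gripper value outside its range is refused whole. The fingers move at their own pace and stop on an object; "force" is the grip in N (left out, the last holds). Time passes only in rows, so rows that repeat a pose let the fingers close. It gives the time, the measured TCP pose, the force and the opening at its end, in the units of the state.
- manip.sense(): the state, without advancing time (a new reading comes with each control period).
- manip.snapshot(name): name is "side" or "top"; returns a dict with "color" (400x640x3 uint8, red, green, blue), "fx", "fy", "cx", "cy" (pixels), "k1" (the pictures are not rectified: a ray, as slopes to the right and down, at radius r is drawn at 1 + k1 r^2 times it, then the intrinsics apply), "view" (4x4, takes a point from world to camera coordinates). Camera axes: x right, y up, looking along -z (the intrinsics and any distortion apply to the point x, -y, -z); pixel columns grow to the right and rows downward; lengths in m; the calibration is good to about 2 mm. A picture is of the moment at which its call begins. There is no depth.
- manip.sign_off(): hands the job in, once; it reports no verdict.
The state is a dict: "t": time; "q": joint angles; "qd": joint speeds; "tau": joint torques, N m; "tcp_pos": TCP position; "tool_rot": TCP orientation; "force": force on the tool from outside, world axes, zero at the start; "ft_torque": the same for the moment, N m; "finger_gap": opening from 0.0 (shut) to 1.0 (fully open).
Only numpy, scipy, OpenCV 4.12 (cv2) and the standard library are available. Lean on these libraries where they do the work, as an engineer would, in place of code of your own. Each camera call takes 0.05 s, during which the arm holds its last target.

## Working session

There is one attempt and no reset: what is moved stays moved. The work goes in short steps, Python scripts to look and compute and a tool call to move; the robot and the scene stay as the last step left them, time stands still between calls to the robot, and variables do not carry over. Pictures are saved under pics/ and viewed, and the job is handed in when it is done.

Besides the shell and the picture viewer there is one more tool, called after "Emit:" as name(argument=value, ...) on one line, values as JSON. drive_tool: Moves the arm, as the interface text tells. Its arguments: {"type":"object","properties":{"motion":{"type":"array","items":{"type":"number"}},"force":{"type":"number"}},"required":["motion"]}

```bash
ls; mkdir -p pics; python3 - <<'E'
from station import manip
import cv2,numpy as np
for n in("side","top"):
    s=manip.snapshot(n); cv2.imwrite(f"pics/{n}0.png",s["color"][:,:,::-1])
    print(n,s["fx"],s["fy"],s["cx"],s["cy"],s["k1"]);print(np.round(s["view"],4).tolist())
print(manip.sense(), manip.hold_point_z)
E
```

```text
pics
side 487.5457538588082 487.5457538588082 313.0237598269456 199.9290998365592 -0.1341401774911153
[[0.8989, -0.4377, 0.0187, -0.5206], [0.2507, 0.549, 0.7974, -0.1715], [-0.3593, -0.7121, 0.6032, -1.2282], [0.0, 0.0, 0.0, 1.0]]
top 458.29642780735537 458.29642780735537 319.2009625938495 199.45104036985882 -0.007446250955400188
[[0.0342, -0.9994, 0.0033, -0.0714], [0.9778, 0.0341, 0.2068, -0.5618], [-0.2068, -0.0038, 0.9784, -1.2178], [0.0, 0.0, 0.0, 1.0]]
{'t': 0.1, 'q': array([ 1.05551686e+00,  5.28416226e-01,  1.43377479e+00,  2.61813086e-07,
        1.18142601e+00, -1.78459334e-01]), 'qd': array([-1.16944862e-03, -1.88553683e-03, -4.01003744e-03,  1.61196573e-04,
       -1.91339858e-04, -9.18907312e-05]), 'tau': array([ 1.70700118e-04, -4.43308818e+01, -1.78585804e+01, -1.72799223e-04,
        3.83216902e-03, -4.29217366e-06]), 'tcp_pos': array([0.2061762 , 0.58932278, 0.23040486]), 'tool_rot': array([ 1.67615083e-01,  9.85851997e-01, -9.51862129e-04, -3.44212408e-04]), 'force': array([ 0.26676682, -0.06218573,  0.08714905]), 'ft_torque': array([-0.01511029,  0.0212839 ,  0.00142743]), 'finger_gap': 0.9976088988057347} 0.0187
```

View pics/side0.png

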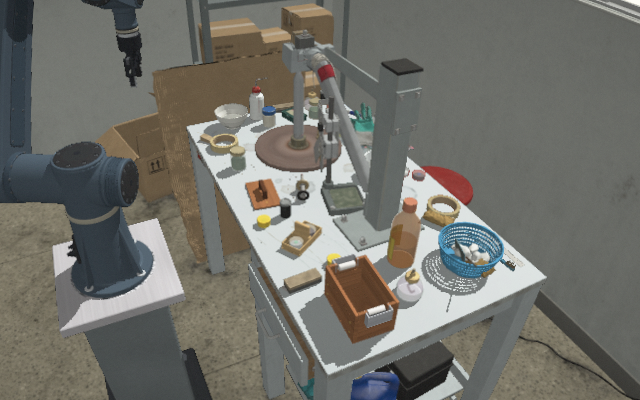

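View pics/top0.png

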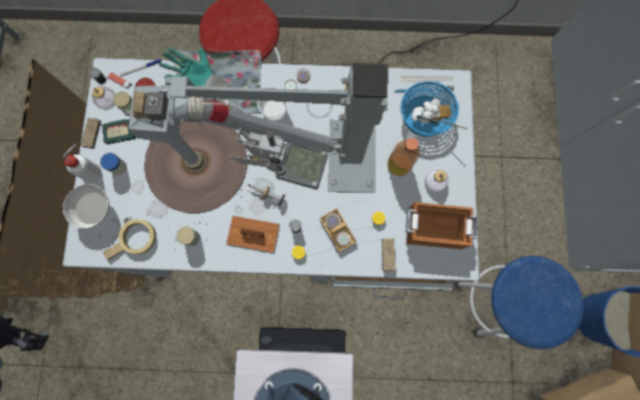

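The top view shows the cover at about (254,234), the dish at (338,230), the box at (441,226), the whetstone at (388,255), the film can at (296,227), and yellow decoys at (299,253) and (378,218). I'll zoom in on these.

```bash
cat > h.py <<'E'
import cv2,numpy as np
from station import manip
def snap(n,f=None):
    s=manip.snapshot(n)
    if f: cv2.imwrite(f"pics/{f}.png",s["color"][:,:,::-1])
    return s
def ray(s,px):
    K=np.array([[s["fx"],0,s["cx"]],[0,s["fy"],s["cy"]],[0,0,1]]);d=np.array([s["k1"],0,0,0,0])
    u=cv2.undistortPoints(np.array(px,float).reshape(-1,1,2),K,d).reshape(-1,2)
    V=np.array(s["view"]);R=V[:3,:3];t=V[:3,3]
    D=np.c_[u[:,0],-u[:,1],-np.ones(len(u))]@R
    return -R.T@t,D
def onz(s,px,z):
    o,D=ray(s,px); k=(z-o[2])/D[:,2]; return o+D*k[:,None]
def proj(s,P):
    V=np.array(s["view"]);c=np.atleast_2d(P)@V[:3,:3].T+V[:3,3]
    u=np.c_[c[:,0]/-c[:,2],-c[:,1]/-c[:,2]]
    r2=(u**2).sum(1,keepdims=True);u=u*(1+s["k1"]*r2)
    return u*[s["fx"],s["fy"]]+[s["cx"],s["cy"]]
def crop(s,f,x0,y0,x1,y1,k):
    cv2.imwrite(f"pics/{f}.png",cv2.resize(s["color"][y0:y1,x0:x1,::-1],None,fx=k,fy=k,interpolation=cv2.INTER_CUBIC))
E
python3 - <<'E'
from h import *
t=snap("top");s=snap("side")
crop(t,"t1",220,195,350,270,6);crop(t,"t2",350,190,480,275,6)
crop(s,"s1",240,170,400,270,5);crop(s,"s2",270,240,430,345,5)
E
```

```text
(no output)
```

View pics/t1.png

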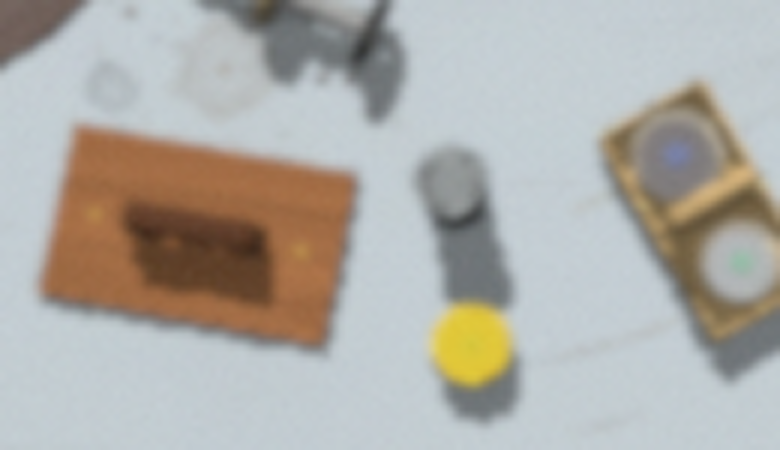

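View pics/t2.png

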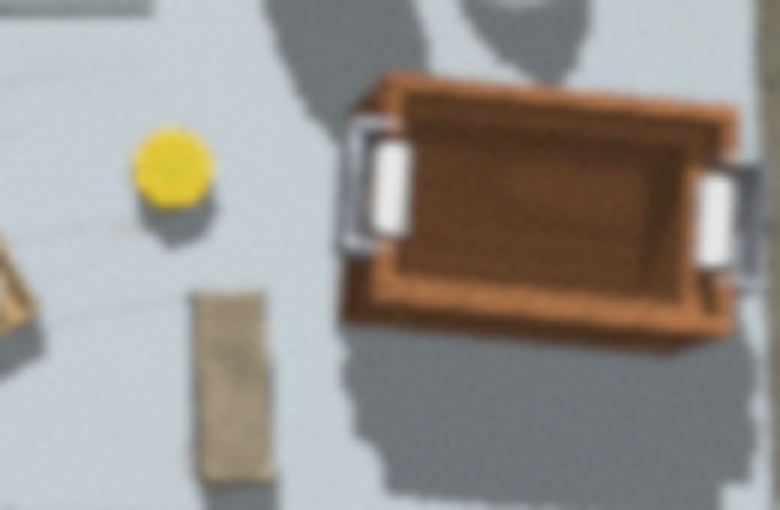

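View pics/s1.png

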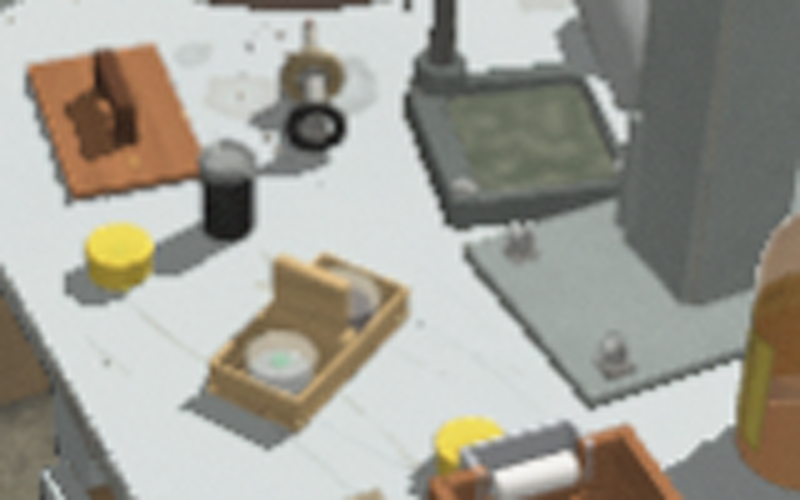

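View pics/s2.png

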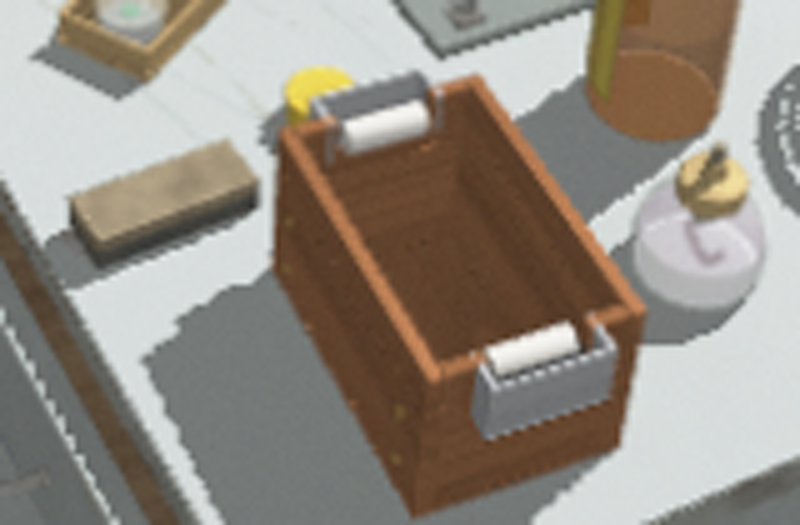

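```bash
python3 - <<'E'
from h import *
t=snap("top");s=snap("side")
def T(c,o,k): return (np.array(c,float)+.5)/k-.5+np.array(o)
def rect(P,n):
    c=P.mean(0); print(n,"c",np.round(c*1000,1),"edges",[round(float(np.linalg.norm(P[i]-P[i-1])*1000),1) for i in range(4)])
    for i in range(4):
        d=P[i]-P[i-1]; print("   ang",round(float(np.degrees(np.arctan2(d[1],d[0]))),1),end="")
    print()
rect(onz(t,T([(77,125),(357,175),(327,348),(42,297)],(220,195),6),.006),"cover T")
rect(onz(s,T([(27,67),(155,44),(204,176),(72,198)],(240,170),5),.006),"cover S")
rect(onz(s,T([(282,130),(475,78),(645,312),(435,378)],(270,240),5),.094),"box S")
# side view dish rim
rect(onz(s,T([(212,365),(300,410),(409,288),(320,252)],(240,170),5),.022),"dish S")
w=onz(s,T([(277,257),(349,291)],(240,170),5),.060);print("wall S",w*1000)
w=onz(t,T([(672,217),(757,175)],(220,195),6),.060);print("wall T",w*1000)
# masks
def comp(im,m,n,x0,y0,x1,y1,z,cam):
    mm=np.zeros_like(m);mm[y0:y1,x0:x1]=m[y0:y1,x0:x1]
    N,l,st,ce=cv2.connectedComponentsWithStats(mm)
    for i in range(1,N):
        if st[i,4]>15:
            r=cv2.minAreaRect(np.argwhere(l==i)[:,::-1].astype(np.float32))
            print(n,st[i],np.round(ce[i],1),np.round(onz(cam,ce[i],z)*1000,1), np.round(r[1],1),r[2])
for nm,c,b in(("top",t,(405,200,480,250)),("side",s,(320,240,400,345))):
    im=c["color"]; hsv=cv2.cvtColor(im,cv2.COLOR_RGB2HSV)
    comp(im,((hsv[...,1]<25)&(hsv[...,2]>205)).astype(np.uint8),"roller "+nm,*b,.086,c)
# dish mask top
for nm,c,b in(("top",t,(315,200,362,258)),("side",s,(275,215,328,262))):
    hsv=cv2.cvtColor(c["color"],cv2.COLOR_RGB2HSV)
    m=((hsv[...,0]<30)&(hsv[...,1]>60)).astype(np.uint8)
    comp(None,m,"dish "+nm,*b,.02,c)
for nm,c,b in(("top",t,(222,205,285,258)),("side",s,(240,175,284,212))):
    hsv=cv2.cvtColor(c["color"],cv2.COLOR_RGB2HSV)
    m=((hsv[...,0]<22)&(hsv[...,1]>90)).astype(np.uint8)
    comp(None,m,"cover "+nm,*b,.006,c)
crop(t,"t3",310,200,365,260,10)
E
```

```text
cover T c [468.1 133.8   6. ] edges [83.8, 137.0, 83.6, 137.7]
   ang -7.2   ang -98.2   ang 173.2   ang 81.9
cover S c [468.9 126.    6. ] edges [138.1, 83.1, 141.6, 79.3]
   ang 81.3   ang -6.8   ang -100.2   ang 170.8
box S c [ 505. -391.   94.] edges [156.8, 98.7, 156.7, 99.7]
   ang 86.8   ang -4.5   ang -92.9   ang 175.5
dish S c [ 489.6 -114.7   22. ] edges [110.1, 57.9, 114.3, 57.6]
   ang -146.3   ang -61.4   ang 33.7   ang 122.8
wall S [[ 478.22922349  -95.1932824    60.        ]
 [ 500.97761928 -136.32411087   60.        ]]
wall T [[ 477.17681716  -88.93271891   60.        ]
 [ 497.9354737  -127.35626581   60.        ]]
roller top [448 200  25   5  84] [461.2 201.6] [[ 565.7 -439.2   86. ]] [ 4. 24.] 90.0
roller top [413 215   4  13  44] [414.5 220.8] [[ 508.3 -311.4   86. ]] [12.  3.] 90.0
roller top [467 220   4  14  47] [468.7 226.6] [[ 497.5 -457.5   86. ]] [13.  3.] 90.0
roller side [320 240  68  56 921] [346.9 252.6] [[ 529.3 -283.9   86. ]] [55. 67.] 90.0
roller side [339 261  16   7  61] [346.8 263.6] [[ 510.8 -316.5   86. ]] [ 3.9 15.5] 75.96376037597656
roller side [388 276  12  14  67] [393.2 283. ] [[ 575.5 -415.5   86. ]] [ 6.2 14.6] 53.13010025024414
roller side [368 305  17   8  75] [376.4 308.7] [[ 501.7 -462.9   86. ]] [ 4.4 16.8] 71.56504821777344
roller side [377 309  23  36 288] [392.6 334.5] [[ 496.  -535.3   86. ]] [18.5 41.3] 32.905242919921875
dish top [321 209  35  43 414] [338.  231.6] [[ 481.  -108.3   20. ]] [38.9 20. ] 59.4207763671875
dish side [282 221  40  35 603] [301.2 237.2] [[ 485.1 -120.    20. ]] [27.  38.3] 33.023868560791016
cover top [ 227  217   52   35 1317] [252.7 233.9] [[468.  134.6   6. ]] [47.3 28.1] 10.30484676361084
cover side [246 179  34  31 730] [262.6 193.8] [[468.6 123.5   6. ]] [27.7 29.8] 78.69007110595703
```

View pics/t3.png

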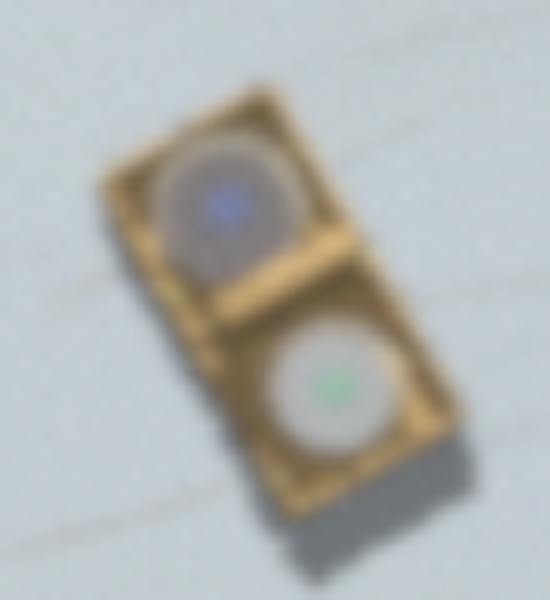

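```bash
cat >> h.py <<'E'
from scipy.spatial.transform import Rotation as Ro
def T(c,o,k): return (np.array(c,float)+.5)/k-.5+np.array(o)
def plan(pos,jaw):
    """target TCP pos (m), tool down, jaw dir angle deg (mod 180) -> shift mm & turn deg in current tool frame"""
    st=manip.sense();R=Ro.from_quat(st["tool_rot"]);Rm=R.as_matrix()
    sh=Rm.T@(np.array(pos)-st["tcp_pos"])*1000
    cur=np.degrees(np.arctan2(Rm[1,1],Rm[0,1]))
    for k in(0,180):
        a=np.radians(jaw+k);y=np.array([np.cos(a),np.sin(a),0]);z=np.array([0,0,-1.]);x=np.cross(y,z)
        rv=np.degrees((R.inv()*Ro.from_matrix(np.c_[x,y,z])).as_rotvec())
        print("shift",np.round(sh,1),"turn",np.round(rv,1),"rows>=",round(max(np.linalg.norm(sh)/62.5,np.linalg.norm(rv)/10.7),1))
    print("tcp",np.round(st["tcp_pos"]*1000,1),"jaw",round(cur,1),"q6",round(np.degrees(st["q"][5]),1),"gap",round(st["finger_gap"]*85.4,1),"F",np.round(st["force"],1),"t",round(st["t"],2))
E
python3 - <<'E'
from h import *
t=snap("top")
P=onz(t,T([(262,85),(103,185),(295,515),(462,415)],(310,200),10),.022)
print("dish top",P.mean(0)*1000,[(np.degrees(np.arctan2(*(P[i]-P[i-1])[1::-1])),np.linalg.norm(P[i]-P[i-1])*1000) for i in range(4)])
crop(t,"t4",400,196,480,252,9)
plan([.486,-.110,.23],30)
E
```

```text
dish top [ 486.95663084 -106.66520666   22.        ] [(np.float64(32.421689246446945), np.float64(109.67228574552087)), (np.float64(124.48861435531987), np.float64(53.886163782757485)), (np.float64(-148.18561038939012), np.float64(108.00705196607338)), (np.float64(-57.294727807360324), np.float64(54.99656417259214))]
shift [-495.1 -568.1    1.3] turn [-0.   0.  40.7] rows>= 12.1
shift [-495.1 -568.1    1.3] turn [  -0.    -0.  -139.3] rows>= 13.0
tcp [206.4 589.8 231.1] jaw 70.7 q6 -10.2 gap 85.2 F [ 1.3 -0.8 -0.1] t 0.35
```

View pics/t4.png

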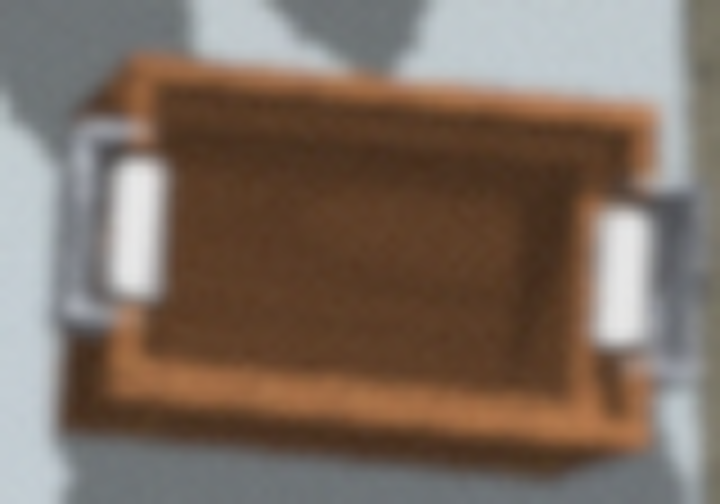

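```bash
python3 - <<'E'
from h import *
t=snap("top")
P=onz(t,T([(133,58),(660,105),(648,445),(105,402)],(400,196),9),.094)
print("box top",P.mean(0)*1000,[np.round((np.degrees(np.arctan2(*(P[i]-P[i-1])[1::-1])),np.linalg.norm(P[i]-P[i-1])*1000),1) for i in range(4)])
P=onz(t,T([(138,228),(622,278)],(400,196),9),.086);print(P*1000,P.mean(0)*1000,(P[1]-P[0])*1000)
E
```

```text
box top [ 502.33744036 -384.76840298   94.        ] [array([ -5. , 104.6]), array([-93.2, 158.5]), array([176. , 102.8]), array([ 87.4, 160.5])]
[[ 508.08423539 -312.41440055   86.        ]
 [ 497.92371413 -457.43632889   86.        ]] [ 503.00397476 -384.92536472   86.        ] [ -10.16052126 -145.02192833    0.        ]
```

Emit:
drive_tool(motion=[-62, -71, -40, 0, 0, 5, 60, -124, -142, -40, 0, 0, 10, 60, -186, -213, -40, 0, 0, 15, 60, -248, -284, -40, 0, 0, 20, 60, -310, -355, -40, 0, 0, 25, 60, -372, -426, -40, 0, 0, 30, 60, -434, -497, -30, 0, 0, 35, 60, -495, -568, -20, 0, 0, 40, 60], force=40)

```text
t: 1.4
tcp_pos: [0.391, 0.129, 0.265]
tool_rot: [0.496, 0.868, 0.0, 0.001]
force: [1.1, -0.2, 0.3]
finger_gap: 0.7
```

```bash
python3 -c "
from h import *
plan([.486,-.108,.20],31)"
```

```text
shift [-252.3  -38.8   65.2] turn [ 0.1  0.1 -0.5] rows>= 4.2
shift [-252.3  -38.8   65.2] turn [ 1.000e-01 -1.000e-01  1.795e+02] rows>= 16.8
tcp [391. 129. 265.] jaw 30.5 q6 -27.9 gap 59.8 F [ 1.1 -0.2  0.3] t 1.4
```

Emit:
drive_tool(motion=[-60, -10, 15, 0, 0, 0, 50, -120, -20, 30, 0, 0, 0, 50, -180, -30, 45, 0, 0, 0, 50, -252, -39, 65, 0, 0, 0, 50, -252, -39, 65, 0, 0, 0, 50, -252, -39, 65, 0, 0, 0, 50, -252, -39, 65, 0, 0, 0, 50])

```text
t: 2.28
tcp_pos: [0.4847, -0.1062, 0.2004]
tool_rot: [0.495, 0.869, 0.001, 0.0]
force: [0.0, -0.2, 0.7]
finger_gap: 0.585
```

```bash
python3 - <<'E'
from h import *
t=snap("top");s=snap("side")
p=manip.sense()["tcp_pos"]
a,b=proj(t,p)[0],proj(s,p)[0];print(p,a,b)
def c2(S,px,f):
    x,y=int(px[0]),int(px[1]);im=S["color"][y-50:y+50,x-60:x+60,::-1].copy();im=cv2.resize(im,None,fx=6,fy=6,interpolation=cv2.INTER_CUBIC)
    q=((px-[x-60,y-50]+.5)*6-.5).astype(int);cv2.circle(im,tuple(int(v) for v in q),3,(0,0,255),-1);cv2.imwrite(f"pics/{f}.png",im)
c2(t,a,"h_t");c2(s,b,"h_s")
E
```

```text
[ 0.4850138  -0.10610266  0.20065981] [340.40054098 219.76709587] [299.11012576 178.97996237]
```

View pics/h_t.png

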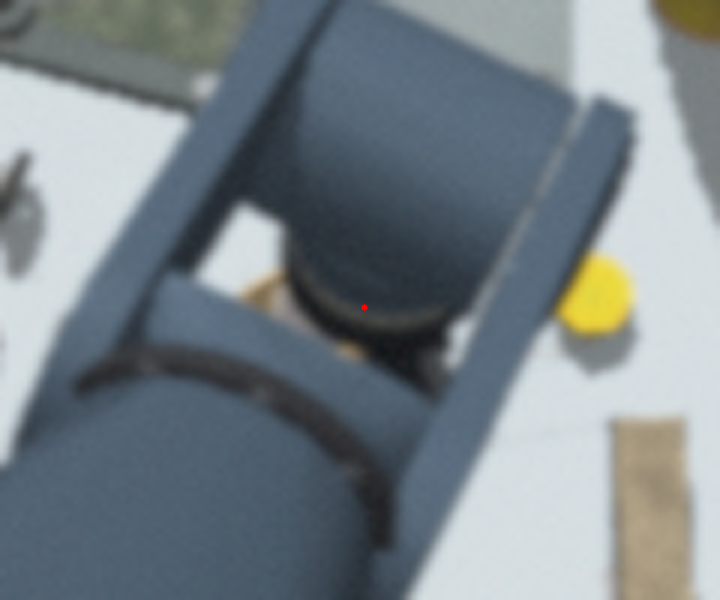

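View pics/h_s.png

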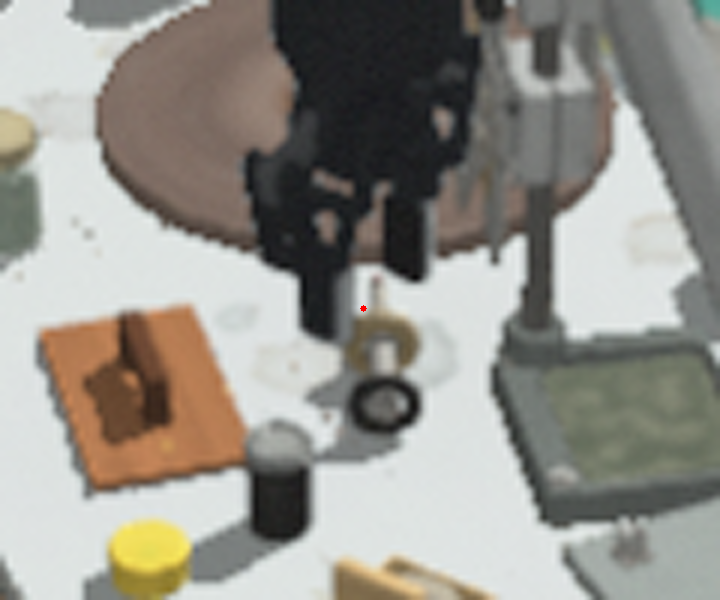

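```bash
python3 -c "
from h import *
plan([.4873,-.1078,.034],31)"
```

```text
shift [ -2.5   0.8 166.7] turn [ 0.1  0.  -0.3] rows>= 2.7
shift [ -2.5   0.8 166.7] turn [ 1.000e-01 -2.000e-01  1.797e+02] rows>= 16.8
tcp [ 485.  -106.1  200.7] jaw 30.7 q6 -56.0 gap 50.2 F [-1.1 -0.4  0.6] t 2.38
```

Emit:
drive_tool(motion=[-2.5, 1, 40, 0, 0, 0, 50, -2.5, 1, 80, 0, 0, 0, 50, -2.5, 1, 120, 0, 0, 0, 50, -2.5, 1, 150, 0, 0, 0, 50, -2.5, 1, 167, 0, 0, 0, 50, -2.5, 1, 167, 0, 0, 0, 50, -2.5, 1, 167, 0, 0, 0, 50])

```text
t: 3.25
tcp_pos: [0.488, -0.1073, 0.0346]
tool_rot: [0.494, 0.869, 0.001, 0.001]
force: [-1.1, -0.4, -0.0]
finger_gap: 0.586
```

```bash
python3 - <<'E'
from h import *
s=snap("side");crop(s,"g1",250,170,370,270,6)
plan([.4873,-.1078,.034],31)
E
```

```text
shift [ 0.2 -0.9  0.8] turn [ 0.2  0.1 -0.3] rows>= 0.0
shift [ 0.2 -0.9  0.8] turn [  0.2  -0.3 179.7] rows>= 16.8
tcp [ 488.2 -107.5   34.8] jaw 30.7 q6 -56.1 gap 50.0 F [-0.1 -0.8  0.8] t 3.3
```

View pics/g1.png

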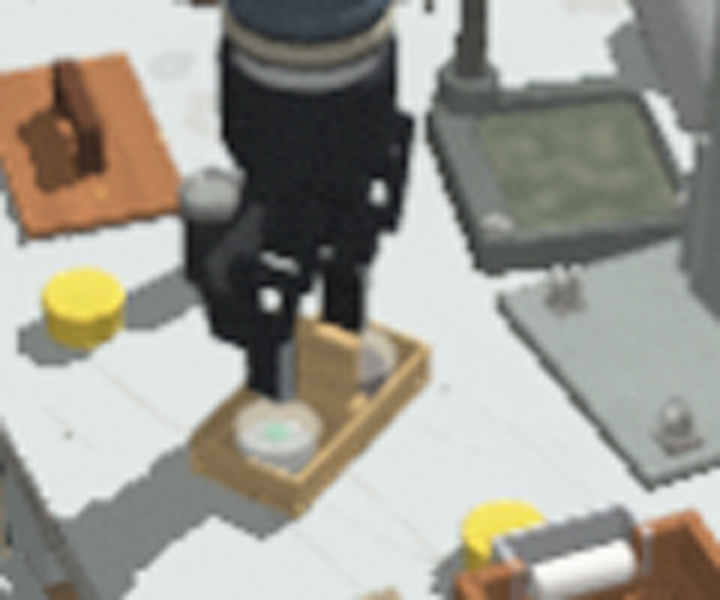

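Emit:
drive_tool(motion=[0, 0, 0, 0, 0, 0, 25, 0, 0, 0, 0, 0, 0, 10, 0, 0, 0, 0, 0, 0, 4, 0, 0, 0, 0, 0, 0, 4, 0, 0, 0, 0, 0, 0, 4, 0, 0, 0, 0, 0, 0, 4], force=40)

```text
t: 4.05
tcp_pos: [0.4887, -0.1077, 0.0356]
tool_rot: [0.495, 0.869, 0.001, 0.003]
force: [-0.3, 0.6, 6.1]
finger_gap: 0.107
```

Emit:
drive_tool(motion=[0, 0, -3, 0, 0, 0, 4, 0, 0, -10, 0, 0, 0, 4, 0, 0, -20, 0, 0, 0, 4, 0, 0, -30, 0, 0, 0, 4, 0, 0, -30, 0, 0, 0, 4])

```text
t: 4.68
tcp_pos: [0.4891, -0.108, 0.0666]
tool_rot: [0.495, 0.869, 0.001, 0.004]
force: [-0.1, -0.1, -2.0]
finger_gap: 0.107
```

```bash
python3 - <<'E'
from h import *
s=snap("side");crop(s,"g2",250,170,370,270,6)
plan([.5025,-.385,.17],86.2)
E
```

```text
shift [-245.7 -129.4 -103.3] turn [  0.1   0.4 -55.5] rows>= 5.2
shift [-245.7 -129.4 -103.3] turn [ 4.000e-01 -1.000e-01  1.245e+02] rows>= 11.6
tcp [ 488.8 -107.9   66.1] jaw 30.7 q6 -56.1 gap 9.0 F [ 0.3 -0.4 -2. ] t 4.72
```

View pics/g2.png

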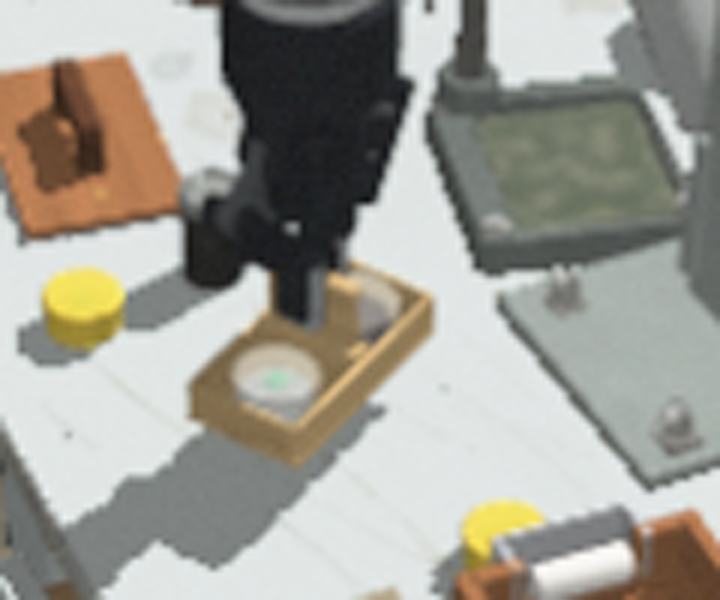

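Emit:
drive_tool(motion=[0, 0, -25, 0, 0, 0, 4, 0, 0, -60, 0, 0, 0, 4, -5, -3, -95, 0, 0, -3, 4, -25, -13, -104, 0, 0, -8, 4, -50, -27, -104, 0, 0, -14, 4, -80, -42, -104, 0, 0, -20, 4, -110, -58, -104, 0, 0, -26, 4, -140, -74, -104, 0, 0, -32, 4])

```text
t: 5.72
tcp_pos: [0.4956, -0.2665, 0.17]
tool_rot: [0.234, 0.972, 0.0, 0.003]
force: [0.1, 0.2, -2.3]
finger_gap: 0.108
```

```bash
python3 -c "
from h import *
plan([.5025,-.385,.17],86.2)"
```

```text
shift [-6.010e+01 -1.024e+02  1.000e-01] turn [  0.    0.3 -23.3] rows>= 2.2
shift [-6.010e+01 -1.024e+02  1.000e-01] turn [  0.4  -0.  156.7] rows>= 14.6
tcp [ 495.6 -266.5  170. ] jaw 62.9 q6 -102.8 gap 9.2 F [ 0.1  0.2 -2.3] t 5.72
```

Emit:
drive_tool(motion=[-15, -25, 0, 0, 0, -6, 4, -30, -50, 0, 0, 0, -12, 4, -45, -76, 0, 0, 0, -18, 4, -55, -94, 0, 0, 0.2, -22, 4, -60, -102, 0, 0, 0.3, -23.3, 4, -60, -102, 0, 0, 0.3, -23.3, 4, -60, -102, 0, 0, 0.3, -23.3, 4])

```text
t: 6.6
tcp_pos: [0.5022, -0.3833, 0.1697]
tool_rot: [0.033, 0.999, 0.001, -0.0]
force: [-0.1, 0.5, -1.0]
finger_gap: 0.108
```

```bash
python3 - <<'E'
from h import *
s=snap("side");crop(s,"b1s",310,220,430,345,5);t=snap("top");crop(t,"b1t",390,180,490,260,7)
plan([.5025,-.385,.17],86.2)
E
```

```text
shift [-0.1 -1.6  0. ] turn [ 0.1 -0.   0. ] rows>= 0.0
shift [-0.1 -1.6  0. ] turn [ 0.0e+00  1.0e-01 -1.8e+02] rows>= 16.8
tcp [ 502.5 -383.4  170. ] jaw 86.2 q6 -133.7 gap 9.1 F [-0.  -0.3 -1.3] t 6.7
```

View pics/b1s.png

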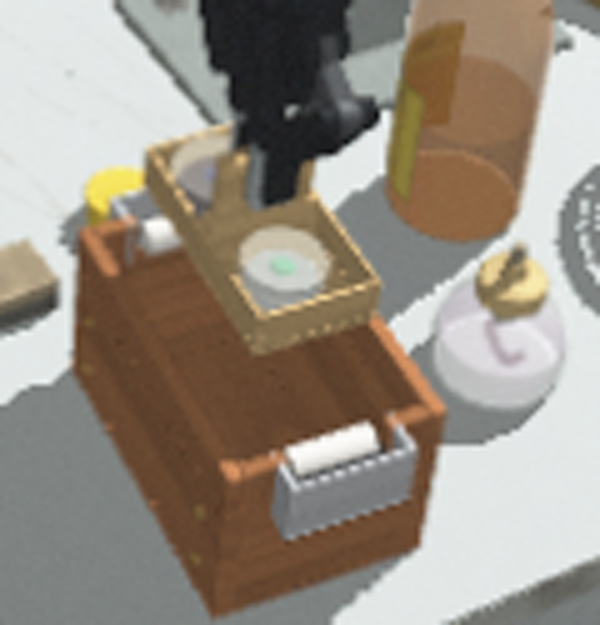

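View pics/b1t.png

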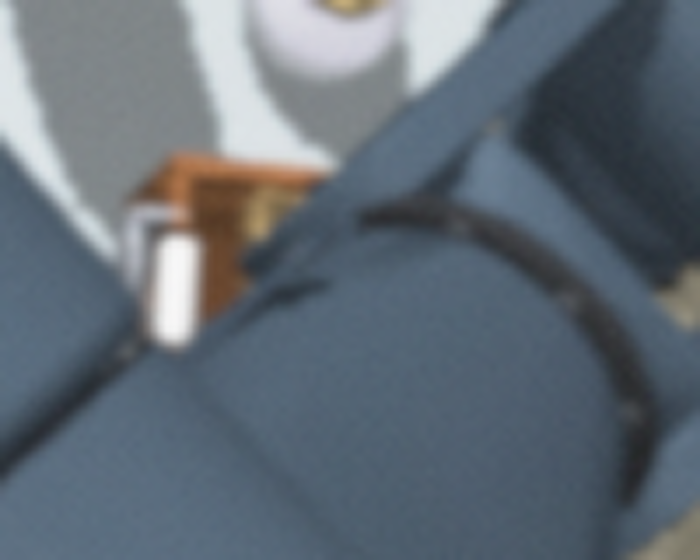

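```bash
python3 - <<'E'
from h import *
s=manip.snapshot("side")
P=onz(s,T([(147,152),(257,322),(382,285)],(310,220),5),.1565);print(P*1000,(P[0]+P[2])*500,[np.linalg.norm(P[i]-P[1])*1000 for i in (0,2)],np.degrees(np.arctan2(*(P[0]-P[1])[1::-1])),np.degrees(np.arctan2(*(P[2]-P[1])[1::-1])))
B=onz(s,T([(80,232),(233,470),(442,410)],(310,220),5),.094);print(B*1000,(B[0]+B[2])*500,[np.linalg.norm(B[i]-B[1])*1000 for i in (0,2)],np.degrees(np.arctan2(*(B[0]-B[1])[1::-1])))
E
```

```text
[[ 477.18219261 -332.9758449   156.5       ]
 [ 469.70191642 -441.44375537  156.5       ]
 [ 527.42305232 -445.73618751  156.5       ]] [ 502.30262247 -389.3560162   156.5       ] [np.float64(108.72553579786891), np.float64(57.88051920904402)] 86.05495538075964 -4.252972176375564
[[ 458.52700266 -309.63372115   94.        ]
 [ 452.43555829 -461.3969479    94.        ]
 [ 549.88742698 -471.68956046   94.        ]] [ 504.20721482 -390.6616408    94.        ] [np.float64(151.88542619680945), np.float64(97.99390075888499)] 87.70150637551177
```

Emit:
drive_tool(motion=[-1, -2, 15, 0, 0, 0, 4, -1, -2, 40, 0, 0, 0, 4, -1, -2, 65, 0, 0, 0, 4, -1, -2, 90, 0, 0, 0, 4, -1, -2, 110, 0, 0, 0, 4, -1, -2, 120, 0, 0, 0, 4, -1, -2, 124, 0, 0, 0, 4, -1, -2, 124, 0, 0, 0, 4])

```text
t: 7.75
tcp_pos: [0.5037, -0.3858, 0.0464]
tool_rot: [0.033, 0.999, 0.0, 0.0]
force: [0.7, -0.4, -1.6]
finger_gap: 0.107
```

```bash
python3 - <<'E'
from h import *
s=snap("side");crop(s,"b2s",310,220,430,345,5)
plan([.5035,-.385,.0395],86.2)
E
```

```text
shift [0.4 1.  7.3] turn [0.  0.1 0.1] rows>= 0.1
shift [0.4 1.  7.3] turn [-1.000e-01  0.000e+00 -1.799e+02] rows>= 16.8
tcp [ 503.9 -386.    46.8] jaw 86.3 q6 -133.8 gap 9.2 F [-0.2  0.  -1.9] t 7.8
```

View pics/b2s.png

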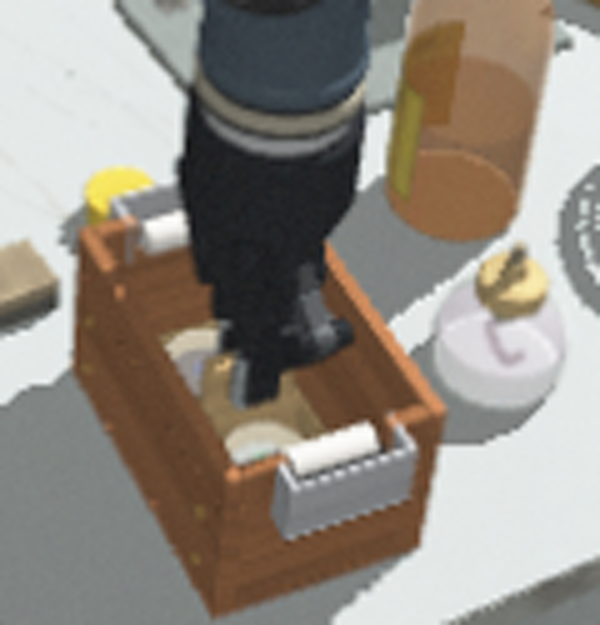

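Emit:
drive_tool(motion=[0, 0, 3, 0, 0, 0, 4, 0, 0, 5, 0, 0, 0, 4, 0, 0, 6.5, 0, 0, 0, 4, 0, 0, 7.5, 0, 0, 0, 4, 0, 0, 7.5, 0, 0, 0, 4])

```text
t: 8.43
tcp_pos: [0.5038, -0.386, 0.0397]
tool_rot: [0.033, 0.999, 0.0, 0.0]
force: [-0.4, 0.5, 2.1]
finger_gap: 0.105
```

Emit:
drive_tool(motion=[0, 0, 0, 0, 0, 0, 14, 0, 0, 0, 0, 0, 0, 22, 0, 0, 0, 0, 0, 0, 32, 0, 0, 0, 0, 0, 0, 32, 0, 0, -20, 0, 0, 0, 32, 0, 0, -60, 0, 0, 0, 32, 0, 0, -110, 0, 0, 0, 32, 0, 0, -160, 0, 0, 0, 32])

```text
t: 9.43
tcp_pos: [0.5037, -0.386, 0.2026]
tool_rot: [0.033, 0.999, -0.0, 0.001]
force: [0.3, -0.6, 0.1]
finger_gap: 0.375
```

```bash
python3 - <<'E'
from h import *
s=snap("side");crop(s,"b3s",310,220,430,345,5)
plan([.470,.131,.2],-7.8)
E
```

```text
shift [ 70.6 516.6   4.2] turn [ 0.1  1.  94.1] rows>= 8.8
shift [ 70.6 516.6   4.2] turn [ -1.    0.1 -85.9] rows>= 8.3
tcp [ 506.8 -389.1  210.4] jaw 86.3 q6 -133.8 gap 31.8 F [-0.  -1.2  4. ] t 9.47
```

View pics/b3s.png

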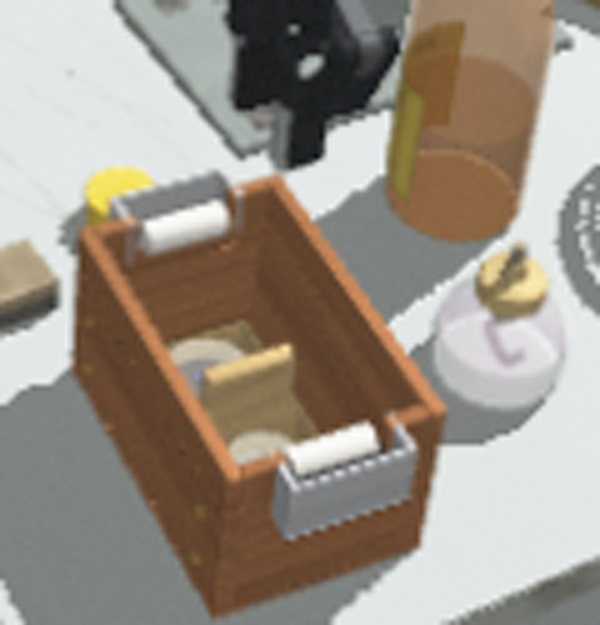

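Emit:
drive_tool(motion=[4, 30, 0, 0, 0, 8, 45, 11, 80, 0, 0, 0, 17, 45, 18, 135, 0, 0, 0, 26, 45, 26, 190, 0, 0, 0, 35, 45, 33, 245, 0, 0, 0, 44, 45, 41, 300, 0, 0, 0, 54, 45, 48, 355, 0, 0, 0, 64, 45, 56, 410, 0, 0, 0, 74, 45])

```text
t: 10.48
tcp_pos: [0.4783, 0.0209, 0.2068]
tool_rot: [0.624, 0.781, -0.0, 0.009]
force: [1.1, 0.2, 0.1]
finger_gap: 0.53
```

```bash
python3 - <<'E'
from h import *
t=manip.snapshot("top")
# box check with arm away
crop(t,"t5",400,196,480,252,9)
plan([.4683,.1335,.15],-7.6)
E
```

```text
shift [106.5  15.4  55.7] turn [ 0.6  0.4 20.2] rows>= 1.9
shift [106.5  15.4  55.7] turn [  -0.6    0.8 -159.8] rows>= 14.9
tcp [475.9  26.6 206.5] jaw 12.6 q6 -22.5 gap 45.1 F [-1.2  2.5 -0.3] t 10.53
```

View pics/t5.png

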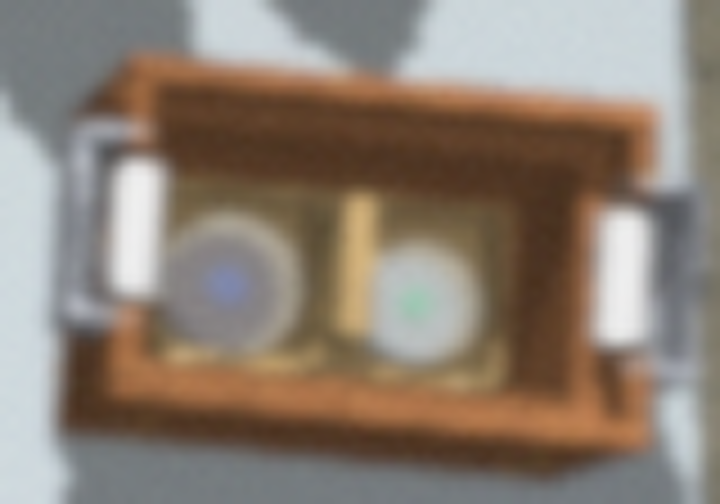

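The dish stands flat inside the box with both gems. Next is the cover.

Emit:
drive_tool(motion=[30, 4, 12, 0, 0, 6, 45, 60, 9, 25, 0, 0, 12, 45, 90, 13, 40, 0, 0, 17, 45, 106.5, 15.5, 56, 0.5, 0.5, 20, 45, 106.5, 15.5, 56, 0.5, 0.5, 20, 45, 106.5, 15.5, 56, 0.5, 0.5, 20, 45])

```text
t: 11.28
tcp_pos: [0.469, 0.133, 0.1506]
tool_rot: [0.751, 0.66, 0.002, 0.001]
force: [0.2, -0.1, 0.0]
finger_gap: 0.524
```

```bash
python3 - <<'E'
from h import *
s=snap("side");crop(s,"c1s",220,140,320,230,6)
plan([.4683,.1335,.010],-7.6)
E
```

```text
shift [  0.3  -1.4 140.7] turn [ 0.2 -0.1  0.2] rows>= 2.3
shift [  0.3  -1.4 140.7] turn [ 1.000e-01  3.000e-01 -1.798e+02] rows>= 16.8
tcp [469.1 132.8 150.7] jaw -7.4 q6 10.0 gap 45.0 F [-0.8  0.1  1.1] t 11.32
```

View pics/c1s.png

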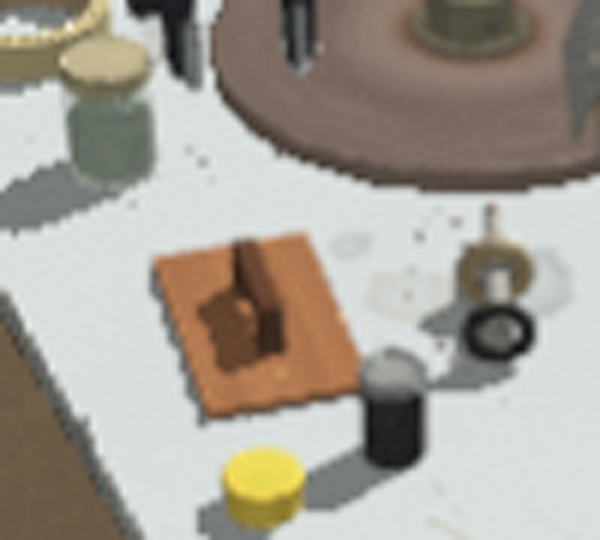

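Emit:
drive_tool(motion=[0.3, -1.2, 40, 0, 0, 0, 45, 0.3, -1.2, 80, 0, 0, 0, 45, 0.3, -1.2, 110, 0, 0, 0, 45, 0.3, -1.2, 130, 0, 0, 0, 45, 0.3, -1.2, 138.5, 0, 0, 0, 45, 0.3, -1.2, 138.5, 0, 0, 0, 45, 0.3, -1.2, 138.5, 0, 0, 0, 45])

```text
t: 12.2
tcp_pos: [0.4692, 0.1333, 0.0131]
tool_rot: [0.751, 0.66, 0.002, 0.001]
force: [0.2, -0.2, -0.3]
finger_gap: 0.523
```

```bash
python3 - <<'E'
from h import *
s=snap("side");crop(s,"c2s",220,140,320,230,6)
plan([.4683,.1335,.012],-7.6)
E
```

```text
shift [ 0.  -0.9  1.1] turn [ 0.3 -0.1  0.2] rows>= 0.0
shift [ 0.  -0.9  1.1] turn [   0.2    0.5 -179.8] rows>= 16.8
tcp [469.2 133.4  13.1] jaw -7.4 q6 10.0 gap 45.0 F [-1.   0.5  0.6] t 12.25
```

View pics/c2s.png

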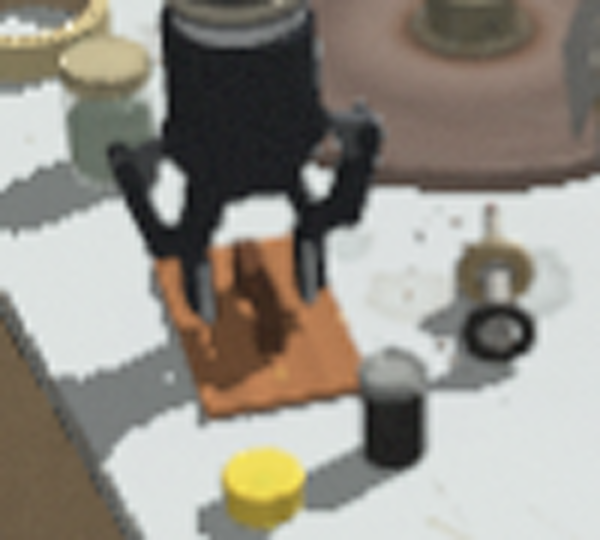

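Emit:
drive_tool(motion=[0, -0.6, 0.7, 0, 0, 0, 25, 0, -0.6, 0.7, 0, 0, 0, 14, 0, -0.6, 0.7, 0, 0, 0, 6, 0, -0.6, 0.7, 0, 0, 0, 6, 0, -0.6, 0.7, 0, 0, 0, 6, 0, -0.6, 0.7, 0, 0, 0, 6], force=70)

```text
t: 13.0
tcp_pos: [0.4694, 0.1335, 0.0132]
tool_rot: [0.751, 0.66, 0.003, 0.002]
force: [-0.5, 0.5, 5.0]
finger_gap: 0.149
```

Emit:
drive_tool(motion=[0, 0, -5, 0, 0, 0, 6, 0, 0, -25, 0, 0, 0, 6, 0, 0, -65, 0, 0, 0, 6, 0, 0, -110, 0, 0, 0, 6, 0, 0, -150, 0, 0, 0, 6, 0, 0, -160, 0, 0, 0, 6, 0, 0, -160, 0, 0, 0, 6])

```text
t: 13.88
tcp_pos: [0.4679, 0.1333, 0.1731]
tool_rot: [0.751, 0.66, 0.003, 0.002]
force: [-0.5, -0.3, -1.7]
finger_gap: 0.145
```

```bash
python3 - <<'E'
from h import *
s=snap("side");crop(s,"c3s",220,100,320,230,5)
t=snap("top");crop(t,"c3t",210,170,310,260,6)
plan([.5028,-.385,.170],-3.8)
E
```

```text
shift [-509.2  102.4    1.2] turn [ 0.2 -0.1 -3.6] rows>= 8.3
shift [-509.2  102.4    1.2] turn [-1.000e-01 -4.000e-01  1.764e+02] rows>= 16.5
tcp [466.9 133.2 171.7] jaw -7.4 q6 10.0 gap 12.8 F [-0.1  0.1 -2.5] t 13.97
```

View pics/c3s.png

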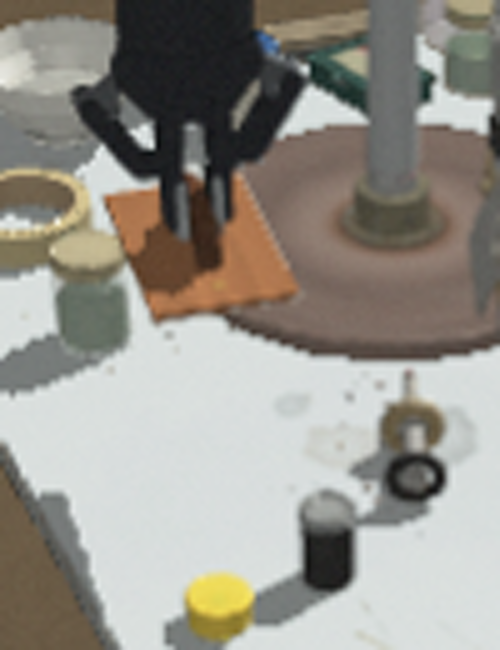

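View pics/c3t.png

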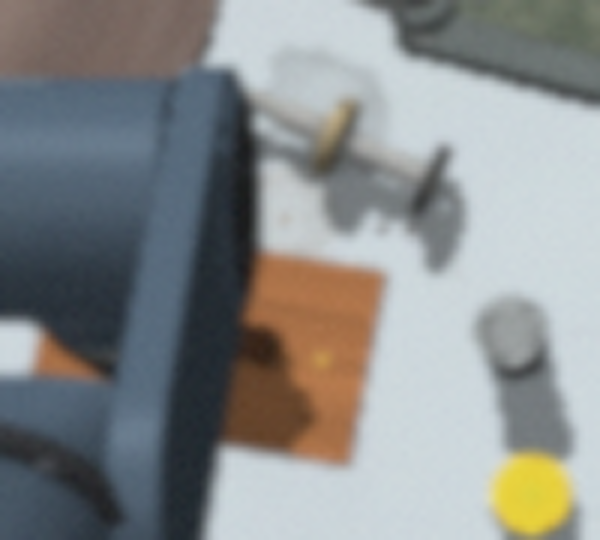

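```bash
python3 - <<'E'
from h import *
t=manip.snapshot("top");s=manip.snapshot("side")
z=.1645
P=onz(t,T([(385,273),(350,465)],(210,170),6),z); d=P[1]-P[0]
L=np.array([d[1],-d[0],0])/np.linalg.norm(d); 
print(P*1000,np.linalg.norm(d)*1000,np.degrees(np.arctan2(d[1],d[0])),"centre",(P.mean(0)-69.5e-3*L*np.sign(L[1]) *-1)*1000)
Q=onz(s,T([(106,198),(157,320),(299,292),(240,170)],(220,100),5),z)
print(Q*1000,Q.mean(0)*1000,[np.degrees(np.arctan2(*(Q[i]-Q[i-1])[1::-1])) for i in range(4)],[np.linalg.norm(Q[i]-Q[i-1])*1000 for i in range(4)])
print(manip.sense()["tcp_pos"])
E
```

```text
[[497.1959019   61.20148874 164.5       ]
 [415.78380144  71.32094732 164.5       ]] 82.03861007650679 172.91452246385185 centre [465.0626733  135.23046284 164.5       ]
[[436.49059573 199.8314154  164.5       ]
 [418.33552517  62.67082192 164.5       ]
 [499.78134908  56.93858195 164.5       ]
 [520.63570146 198.15948879 164.5       ]] [468.81079286 129.40007701 164.5       ] [np.float64(178.86170759499785), np.float64(-97.54004558929108), np.float64(-4.025896617745965), np.float64(81.59973668128698)] [np.float64(84.16171431849911), np.float64(138.35691160813425), np.float64(81.64729517054789), np.float64(142.75240292648883)]
[0.4670623  0.13318317 0.17154502]
```

Emit:
drive_tool(motion=[-30, 6, 0, 0, 0, 0, 6, -80, 16, 0, 0, 0, 0, 6, -135, 27, 0, 0, 0, -1, 6, -190, 38, 0, 0, 0, -1, 6, -245, 49, 0, 0, 0, -2, 6, -300, 60, 0, 0, 0, -2, 6, -355, 71, 0, 0, 0, -3, 6, -410, 82, 0, 0, 0, -3, 6])

```text
t: 15.08
tcp_pos: [0.4948, -0.2854, 0.1694]
tool_rot: [0.734, 0.679, 0.002, -0.001]
force: [0.1, 0.1, -2.3]
finger_gap: 0.146
```

```bash
python3 -c "
from h import *
plan([.5028,-.386,.160],-3.8)"
```

```text
shift [-99.7  15.8   9.1] turn [ 0.1 -0.2 -0.6] rows>= 1.6
shift [-99.7  15.8   9.1] turn [-3.000e-01 -1.000e-01  1.794e+02] rows>= 16.8
tcp [ 494.8 -285.4  169.4] jaw -4.4 q6 -37.0 gap 12.5 F [ 0.1  0.1 -2.3] t 15.07
```

Emit:
drive_tool(motion=[-35, 6, 2, 0, 0, 0, 6, -70, 11, 4, 0, 0, -0.5, 6, -92, 14.5, 8, 0, 0, -0.5, 6, -99.7, 15.8, 9, 0, 0, -0.6, 6, -99.7, 15.8, 9, 0, 0, -0.6, 6, -99.7, 15.8, 9, 0, 0, -0.6, 6])

```text
t: 15.82
tcp_pos: [0.5027, -0.3844, 0.16]
tool_rot: [0.73, 0.683, 0.002, -0.001]
force: [-0.0, 0.7, -1.0]
finger_gap: 0.148
```

```bash
python3 - <<'E'
from h import *
s=snap("side");crop(s,"d1s",310,210,420,340,5)
t=snap("top");crop(t,"d1t",390,180,490,260,8)
plan([.5028,-.386,.130],-3.8)
E
```

```text
shift [-1.4 -0.  30.3] turn [ 0.1 -0.2  0. ] rows>= 0.5
shift [-1.4 -0.  30.3] turn [ 4.0e-01  1.0e-01 -1.8e+02] rows>= 16.8
tcp [ 502.9 -384.7  160.3] jaw -3.8 q6 -44.0 gap 12.7 F [-0.1 -0.7 -1.9] t 15.93
```

View pics/d1s.png

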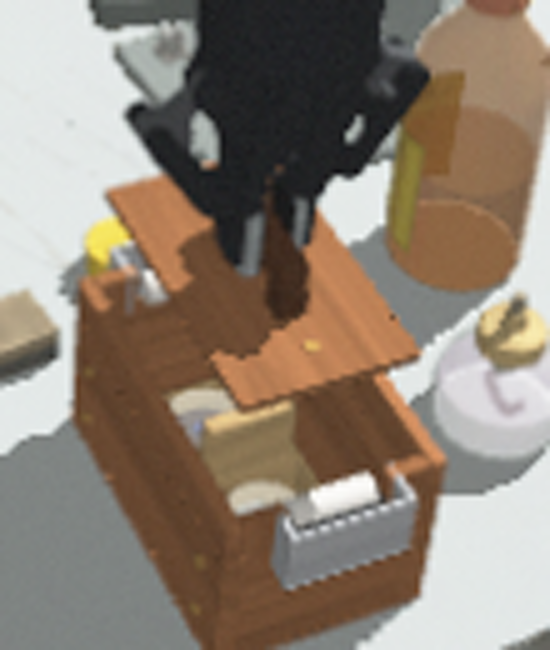

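View pics/d1t.png

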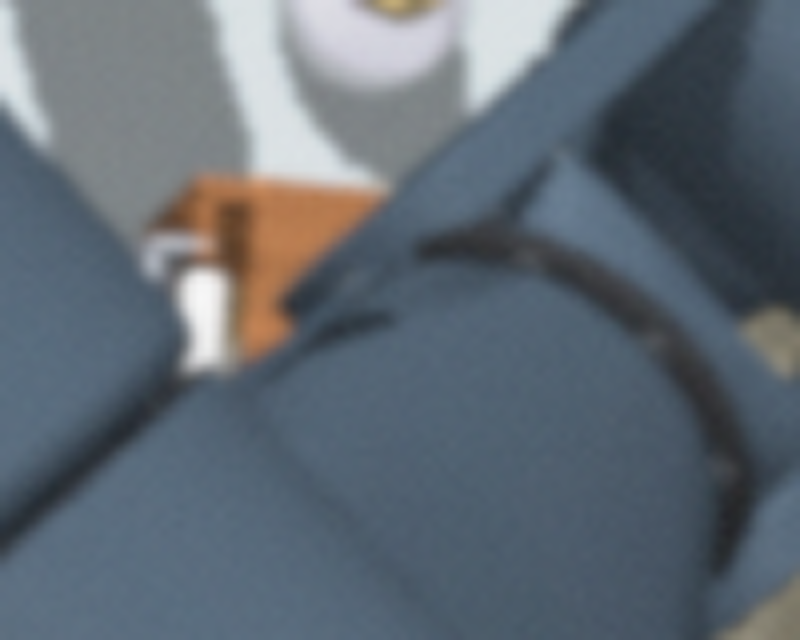

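```bash
python3 - <<'E'
from h import *
s=manip.snapshot("side");t=manip.snapshot("top")
def f(P): print(np.round(P*1000,1).tolist(),"c",np.round((P[0]+P[2])*500,1),[round(np.linalg.norm(P[i]-P[1])*1000,1) for i in (0,2)],[round(np.degrees(np.arctan2(*(P[i]-P[1])[1::-1])),1) for i in(0,2)])
f(onz(s,T([(105,192),(243,408),(420,355)],(310,210),5),.1531))
f(onz(s,T([(80,283),(233,521),(443,462)],(310,210),5),.094))
# cover +y edge in top: dark shadow edge; left edge of plate x~247-> (250,205)-(243,355)
print(onz(t,T([(249,205),(240,358)],(390,180),8),.1531)*1000)
# corrected edge detection profiles in the side view
E
python3 - <<'E'
import sys;sys.path.insert(0,'.')
from h import *
s=manip.snapshot("side")
cv2.imwrite("pics/d2s.png",cv2.resize(s["color"][225:335,320:405,::-1],None,fx=7,fy=7,interpolation=cv2.INTER_CUBIC)[:600])
E
```

```text
[[465.3, -316.3, 153.1], [456.4, -453.5, 153.1], [537.7, -459.7, 153.1]] c [ 501.5 -388.   153.1] [np.float64(137.5), np.float64(81.5)] [np.float64(86.3), np.float64(-4.3)]
[[458.2, -310.2, 94.0], [452.2, -461.9, 94.0], [549.6, -472.8, 94.0]] c [ 503.9 -391.5   94. ] [np.float64(151.8), np.float64(98.1)] [np.float64(87.7), np.float64(-6.4)]
[[ 538.07198791 -313.66574053  153.1       ]
 [ 488.22615876 -310.22256556  153.1       ]]
```

View pics/d2s.png

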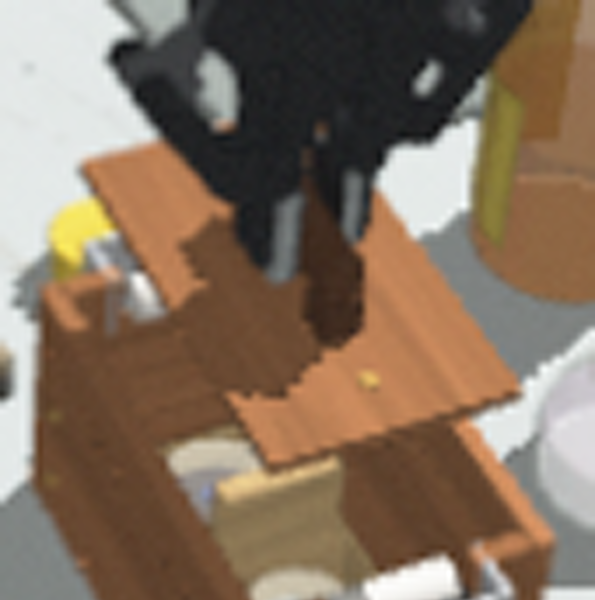

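Emit:
drive_tool(motion=[-1.5, 0.5, 15, 0, 0, 0, 6, -3.5, 1, 30, 0, 0, 0, 6, -3.5, 1, 43, 0, 0, 0, 6, -3.5, 1, 50, 0, 0, 0, 6, -3.5, 1, 50, 0, 0, 0, 6, -3.5, 1, 50, 0, 0, 0, 6])

```text
t: 16.82
tcp_pos: [0.5041, -0.389, 0.1107]
tool_rot: [0.73, 0.683, 0.002, -0.0]
force: [-0.6, -0.3, -2.2]
finger_gap: 0.149
```

```bash
python3 - <<'E'
from h import *
s=snap("side");cv2.imwrite("pics/d3s.png",cv2.resize(s["color"][245:325,320:405,::-1],None,fx=7,fy=7,interpolation=cv2.INTER_CUBIC)[:600])
t=snap("top");crop(t,"d3t",395,190,455,250,10)
plan([.5038,-.388,.110],-3.8)
E
```

```text
shift [ 1.1 -0.4  1. ] turn [ 0.1 -0.1  0. ] rows>= 0.0
shift [ 1.1 -0.4  1. ] turn [   0.2    0.2 -180. ] rows>= 16.8
tcp [ 504.2 -389.1  111. ] jaw -3.8 q6 -44.1 gap 12.6 F [-0.1  0.6 -1.9] t 16.93
```

View pics/d3s.png

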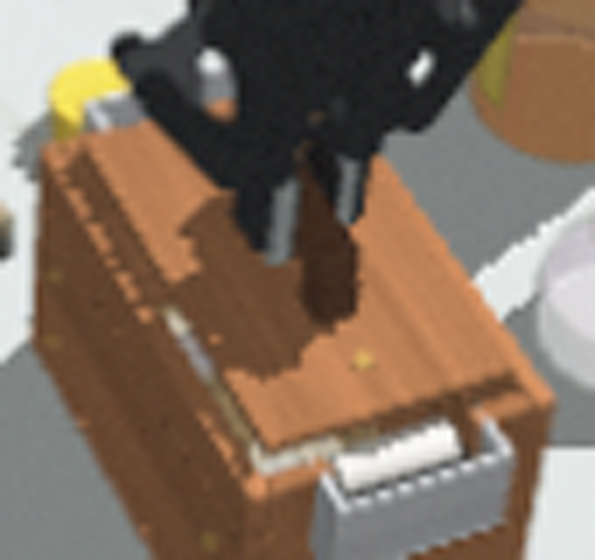

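View pics/d3t.png

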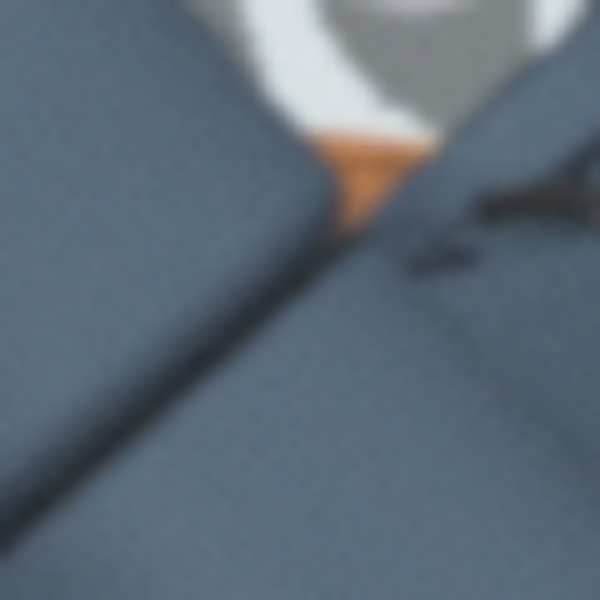

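```bash
python3 - <<'E'
from h import *
s=manip.snapshot("side")
def f(P): print(np.round(P*1000,1).tolist(),"c",np.round((P[0]+P[2])*500,1),[round(np.linalg.norm(P[i]-P[1])*1000,1) for i in (0,2)],[round(np.degrees(np.arctan2(*(P[i]-P[1])[1::-1])),1) for i in(0,2)])
f(onz(s,T([(80,147),(266,452),(520,382)],(320,245),7),.104))
f(onz(s,T([(42,147),(256,490),(554,398)],(320,245),7),.094))
def box(cx,cy,a,hx,hy,z):
    a=np.radians(a);X=np.array([np.cos(a),np.sin(a)]);Y=np.array([-X[1],X[0]])
    return np.array([[*(np.array([cx,cy])+sx*hx*X+sy*hy*Y),z] for sx,sy in((-1,1),(-1,-1),(1,-1),(1,1))])
for args in((.5025,-.385,-3.8,.0525,.080,.094),(.5042,-.3885+.002,-3.8,.042,.0695,.104)):
    print(np.round(((proj(s,box(*args))-[320,245]+.5)*7-.5)).tolist())
E
```

```text
[[465.4, -322.4, 104.0], [456.1, -459.2, 104.0], [539.6, -468.8, 104.0]] c [ 502.5 -395.6  104. ] [np.float64(137.1), np.float64(84.1)] [np.float64(86.1), np.float64(-6.6)]
[[459.1, -308.4, 94.0], [451.0, -463.6, 94.0], [551.5, -472.0, 94.0]] c [ 505.3 -390.2   94. ] [np.float64(155.4), np.float64(100.9)] [np.float64(87.0), np.float64(-4.8)]
[[23.0, 137.0], [234.0, 492.0], [542.0, 392.0], [308.0, 58.0]]
[[73.0, 130.0], [260.0, 436.0], [507.0, 357.0], [303.0, 66.0]]
```

```bash
python3 - <<'E'
from h import *
s=manip.snapshot("side")
crop(s,"d4a",345,290,402,322,14);crop(s,"d4b",322,258,372,298,14)
E
```

```text
(no output)
```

View pics/d4a.png

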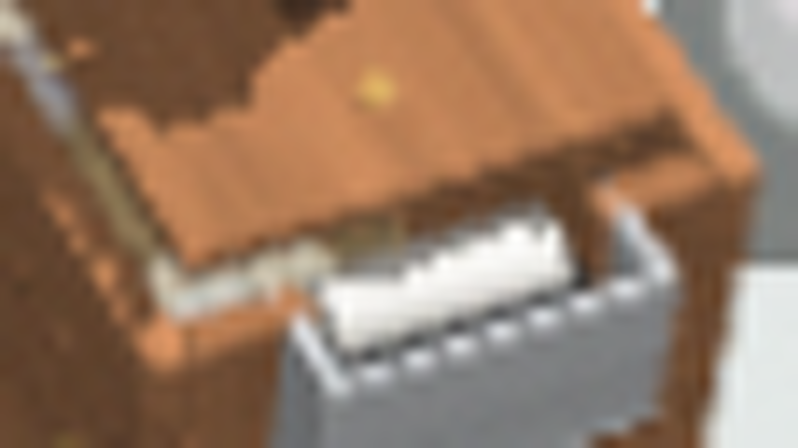

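View pics/d4b.png

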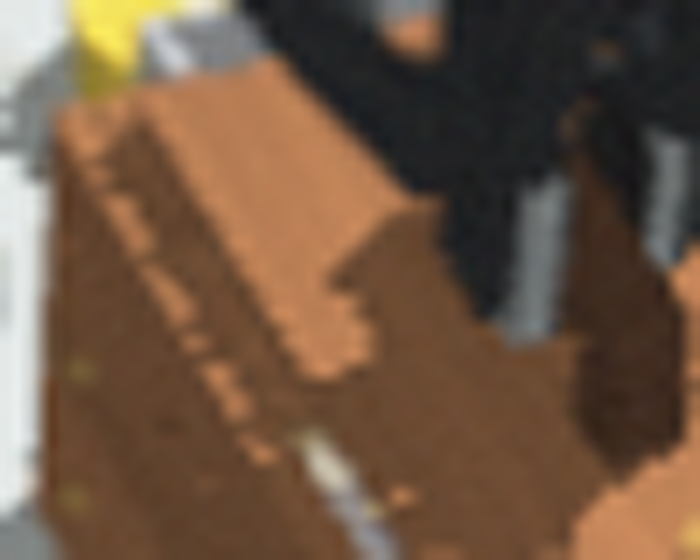

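Emit:
drive_tool(motion=[0, 0, 2, 0, 0, 0, 6, 0, 0, 4, 0, 0, 0, 6, 0, 0, 6, 0, 0, 0, 6, 0, 0, 7, 0, 0, 0, 6, 0, 0, 7, 0, 0, 0, 6])

```text
t: 17.65
tcp_pos: [0.504, -0.3889, 0.1038]
tool_rot: [0.73, 0.683, 0.002, -0.0]
force: [-0.6, 0.2, -0.9]
finger_gap: 0.149
```

```bash
python3 - <<'E'
from h import *
s=manip.snapshot("side")
crop(s,"d5",320,250,402,322,9.5)
plan([.504,-.389,.101],-3.8)
print(manip.sense()["ft_torque"])
E
```

```text
shift [-0.1 -0.1  2.9] turn [ 0.1 -0.2  0. ] rows>= 0.0
shift [-0.1 -0.1  2.9] turn [   0.2    0.2 -180. ] rows>= 16.8
tcp [ 504.1 -388.9  103.9] jaw -3.8 q6 -44.1 gap 12.6 F [ 0.6 -0.1 -1.3] t 17.7
[0.00225182 0.02955962 0.0042612 ]
```

View pics/d5.png

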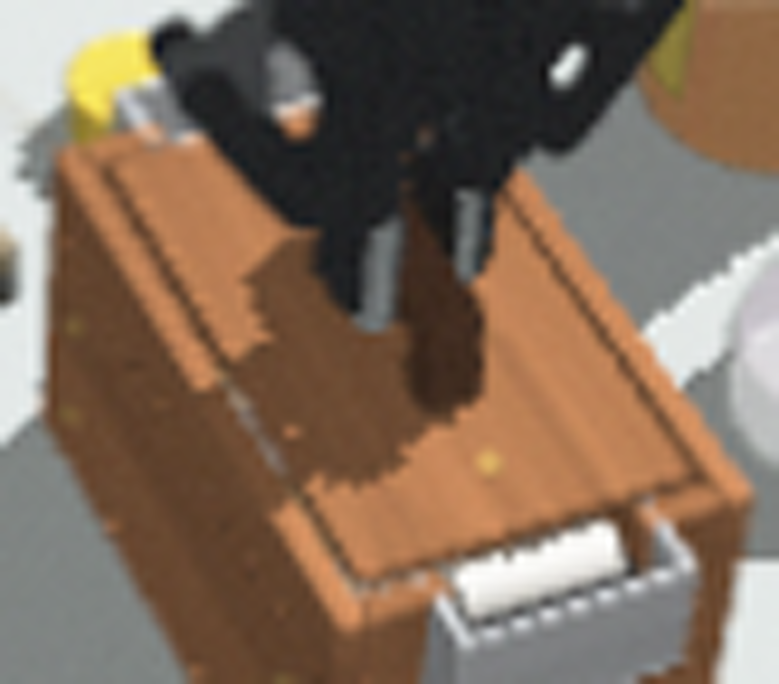

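Emit:
drive_tool(motion=[0, 0, 1.5, 0, 0, 0, 6, 0, 0, 3, 0, 0, 0, 6, 0, 0, 4, 0, 0, 0, 6, 0, 0, 4, 0, 0, 0, 6])

```text
t: 18.2
tcp_pos: [0.5042, -0.3893, 0.1007]
tool_rot: [0.73, 0.683, 0.002, 0.0]
force: [-1.7, 0.5, 4.3]
finger_gap: 0.143
```

Emit:
drive_tool(motion=[0, 0, 2.5, 0, 0, 0, 6, 0, 0, 4, 0, 0, 0, 6, 0, 0, 6, 0, 0, 0, 6, 0, 0, 6, 0, 0, 0, 6])

```text
t: 18.7
tcp_pos: [0.5042, -0.3889, 0.0937]
tool_rot: [0.73, 0.683, 0.002, -0.0]
force: [0.2, 0.1, -2.5]
finger_gap: 0.15
```

```bash
python3 - <<'E'
from h import *
s=manip.snapshot("side")
crop(s,"d6",320,250,402,322,9.5)
plan([.504,-.389,.101],-3.8)
print(manip.sense()["ft_torque"])
E
```

```text
shift [-0.  -0.2 -7.2] turn [ 0.1 -0.2  0. ] rows>= 0.1
shift [-0.  -0.2 -7.2] turn [   0.2    0.2 -180. ] rows>= 16.8
tcp [ 504.2 -389.    93.8] jaw -3.8 q6 -44.1 gap 12.7 F [ 0.3  0.6 -3.3] t 18.75
[ 0.06959801 -0.15593588 -0.03485172]
```

View pics/d6.png

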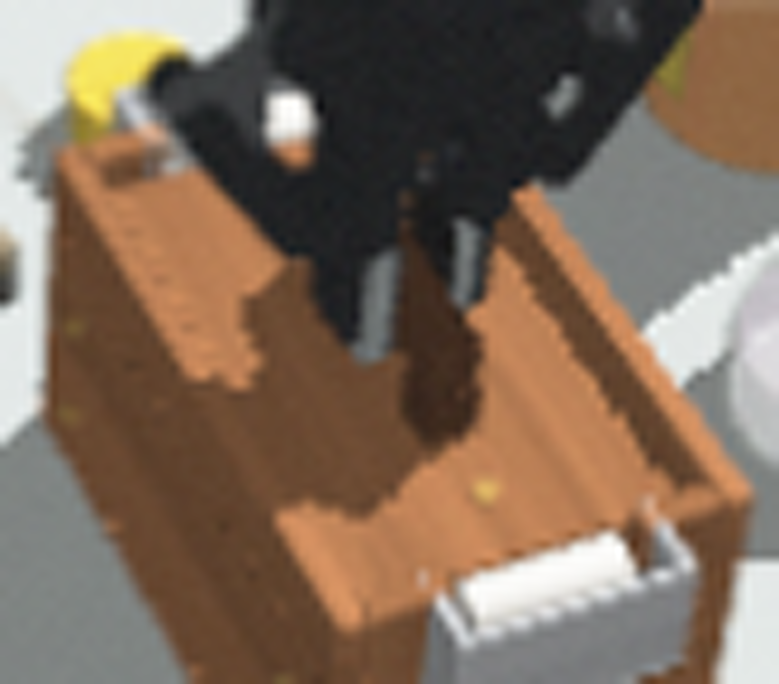

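Emit:
drive_tool(motion=[0, 0, 3, 0, 0, 0, 6, 0, 0, 6, 0, 0, 0, 6, 0, 0, 9, 0, 0, 0, 6, 0, 0, 11, 0, 0, 0, 6, 0, 0, 12, 0, 0, 0, 6, 0, 0, 12, 0, 0, 0, 6])

```text
t: 19.5
tcp_pos: [0.5042, -0.3887, 0.0832]
tool_rot: [0.73, 0.683, 0.002, -0.0]
force: [-0.7, 2.3, 5.2]
finger_gap: 0.15
```

```bash
python3 - <<'E'
from h import *
s=manip.snapshot("side")
crop(s,"d7",320,250,402,322,9.5)
plan([.504,-.389,.083],-3.8)
print(manip.sense()["ft_torque"])
E
```

```text
shift [-0.3 -0.2  0.2] turn [ 0.1 -0.2  0. ] rows>= 0.0
shift [-0.3 -0.2  0.2] turn [   0.2    0.2 -180. ] rows>= 16.8
tcp [ 504.2 -388.7   83.2] jaw -3.8 q6 -44.2 gap 12.5 F [-1.3  3.   5.2] t 19.55
[ 0.45100924  0.19542077 -0.04359082]
```

View pics/d7.png

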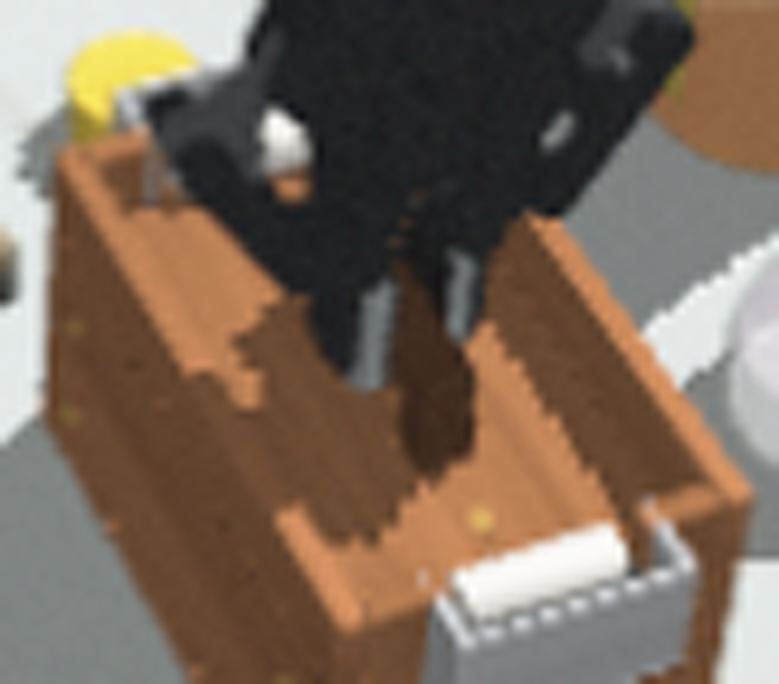

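Emit:
drive_tool(motion=[0, 0, 1, 0, 0, 0, 6, 0, 0, 1.5, 0, 0, 0, 6, 0, 0, 2, 0, 0, 0, 6, 0, 0, 2, 0, 0, 0, 6])

```text
t: 20.05
tcp_pos: [0.5042, -0.3887, 0.0832]
tool_rot: [0.73, 0.683, 0.002, 0.0]
force: [-2.7, 4.1, 10.4]
finger_gap: 0.148
```

Emit:
drive_tool(motion=[0, 0, 0, 0, 0, 0, 18, 0, 0, 0, 0, 0, 0, 28, 0, 0, 0, 0, 0, 0, 30, 0, 0, -5, 0, 0, 0, 30, 0, 0, -40, 0, 0, 0, 30, 0, 0, -90, 0, 0, 0, 30, 0, 0, -120, 0, 0, 0, 30, 0, 0, -120, 0, 0, 0, 30])

```text
t: 21.05
tcp_pos: [0.5053, -0.3904, 0.2066]
tool_rot: [0.73, 0.683, 0.002, 0.004]
force: [0.6, -0.3, -0.5]
finger_gap: 0.351
```

```bash
python3 - <<'E'
from h import *
s=manip.snapshot("side")
crop(s,"e1",320,240,402,322,7)
plan([.45,-.10,.25],-3.8)
E
```

```text
shift [285.2 -72.9 -45.8] turn [ 0.3 -0.   0. ] rows>= 4.8
shift [285.2 -72.9 -45.8] turn [   0.     0.4 -180. ] rows>= 16.8
tcp [ 504.2 -389.4  204.4] jaw -3.8 q6 -44.1 gap 30.0 F [-0.5 -0.7 -0.2] t 21.1
```

View pics/e1.png

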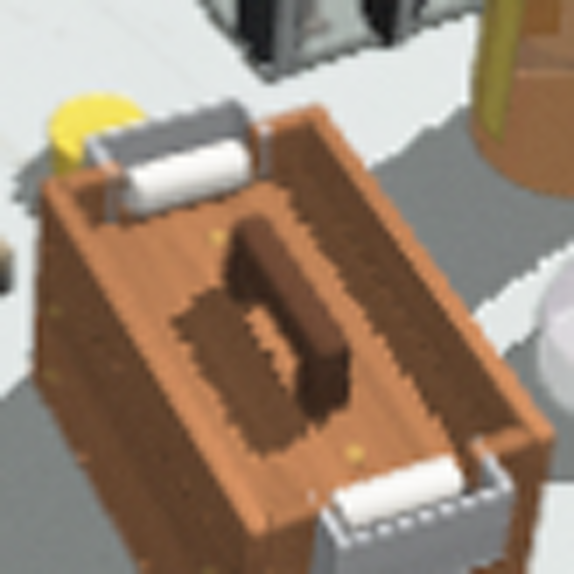

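Emit:
drive_tool(motion=[30, -8, -10, 0, 0, 0, 30, 80, -20, -20, 0, 0, 0, 30, 130, -33, -30, 0, 0, 0, 30, 180, -46, -40, 0, 0, 0, 30, 230, -59, -45, 0, 0, 0, 30, 280, -70, -45, 0, 0, 0, 30, 280, -70, -45, 0, 0, 0, 30])

```text
t: 21.98
tcp_pos: [0.4499, -0.1015, 0.2476]
tool_rot: [0.729, 0.685, 0.001, -0.001]
force: [0.4, 0.5, -0.7]
finger_gap: 0.357
```

```bash
python3 - <<'E'
from h import *
s=snap("side","fin_s");t=snap("top","fin_t")
crop(t,"e2",400,196,480,252,9)
crop(s,"e3",320,240,402,322,7)
P=T([(0,0)],(0,0),1)
E
```

```text
(no output)
```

View pics/e2.png

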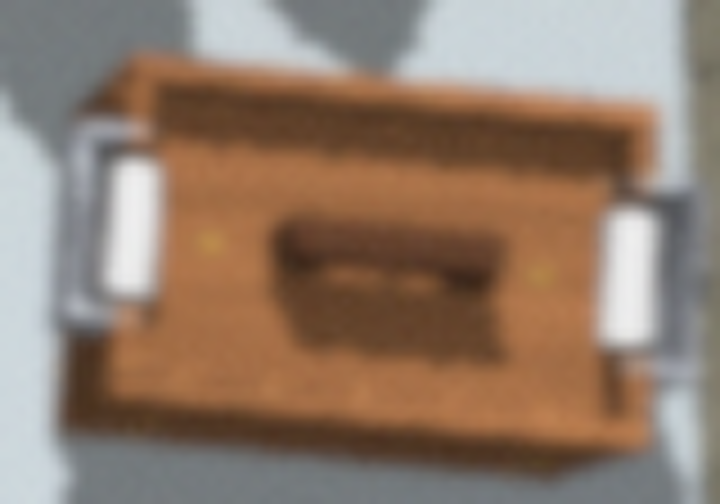

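View pics/e3.png

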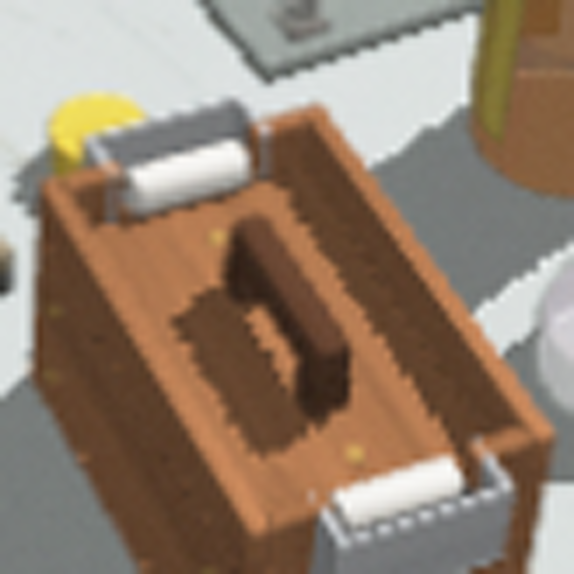

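View pics/fin_t.png

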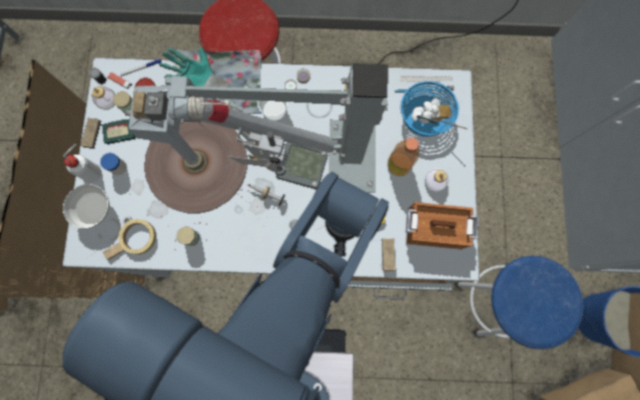

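```bash
python3 - <<'E'
import cv2,numpy as np
for n in("side","top"):
    a=cv2.imread(f"pics/{n}0.png");b=cv2.imread(f"pics/fin_{n[0]}.png")
    d=cv2.absdiff(a,b).max(2)
    for k,(x0,y0,x1,y1) in {"whet":(280,266,324,292),"bottle":(385,195,425,270),"lamp":(395,270,425,303)}.items() if n=="side" else {"whet":(378,235,400,272),"bottle":(385,135,422,178),"lamp":(422,165,450,195),"jar":(175,222,202,250)}.items():
        print(n,k,(d[y0:y1,x0:x1]>40).sum())
s=cv2.imread("pics/fin_s.png");cv2.imwrite("pics/e4.png",cv2.resize(s[130:310,200:440],None,fx=3.3,fy=3.3))
E
```

```text
side whet 0
side bottle 0
side lamp 0
top whet 0
top bottle 0
top lamp 0
top jar 0
```

View pics/e4.png

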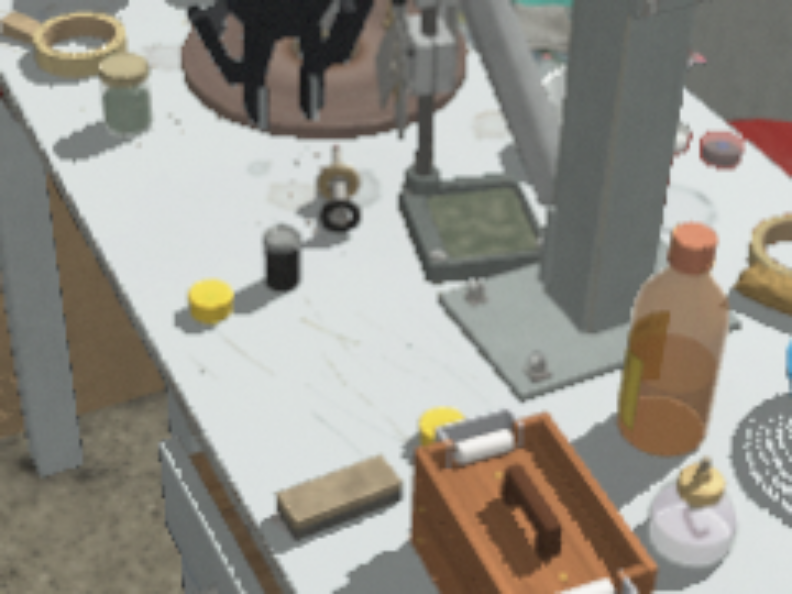

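The cover is down under both rollers, the film can and yellow boxes are in place, and the gripper is clear of everything. I'm handing the job in.

```bash
python3 -c "
from station import manip
print(manip.sign_off())"
```

```text
the job is handed in; nothing more can be done
None
```

I carried the dish by its middle wall, with both gem boxes in it, and stood it on the box floor. I then lowered the cover into the mouth and pressed it past both rollers, and handed the job in after about 22 s of robot time.

**Dish:** after release, the top view showed it standing flat and inside the cavity, with a gem box in each compartment.

**Cover:**
- The tool height at the end matched the cover sitting on the ledge. When I pressed harder, the force rose to about 10 N with no further movement.
- Both rollers show pushed out by a similar small amount, about 2 mm, as expected if they are holding the cover's top edge at both ends.
- I did not measure the level at each corner separately. It rests on the press test, the roller positions and the pictures.

**Other things on the bench:** before-and-after pictures showed no change at the whetstone, bottle, lamp or powder jar. I checked the film can and the yellow boxes by eye only, and they look unmoved.

**Disagreement between cameras:** the side camera read about 5–8 mm lower in y than the top camera. I relied mainly on the top view, and on the cover's position relative to the box rim.

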